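# Lay out the gift-wrapping set from its stack

## Task

Lay out the gift-wrapping set for the next customer: take apart the stack of bar, tin, ribbon spool and stamp, and set each thing upright and centred on its own wooden board - the bar lengthwise on the long board, the tin on the large round one, the spool on the small round one, the stamp on the small oblong one with its foot lying the same way as the board. Do not tip anything over, and leave the other goods where they stand, such as the ribboned gift carton to the right of the boards and the domed chest behind them.

Things in the scene. Friction and masses are not known exactly. Their poses are not given: they have to be found in the camera images.
- chocolate_bar: wrapped flat chocolate bar in plain brown paper, 60 (x) x 130 (y) x 10.5 (z) mm, 0.1 kg, lying flat at the bottom of the stack. Origin: centre of its underside; y along its length, z up. Grasp it across its 60 mm width.
- tin: round sweet tin, upright, 65 mm diameter, 40 mm high, 0.14 kg, standing on the middle of the bar. Origin: centre of its underside; z up.
- spool: ribbon spool lying flat on the tin, flange diameter 57 mm, 20 mm high, 0.035 kg; its side counts as a full cylinder of 56 mm for grasping. Origin: centre of its underside; z up.
- stamp: wooden hand stamp standing upright on the spool, at the top of the stack, 78 mm high, 0.05 kg. Foot 24 (x) x 40 (y) x 14 (z) mm; the turned handle above it has a 24 mm neck and from 34 to 78 mm up a round knob of 31 mm diameter, to be grasped about 58 mm up. Origin: centre of the foot's underside; y along the foot's longer side, z up.
- bar_board: long oblong board of light wood with a thin dark outline inlaid, fixed to the counter, 78 (x) x 148 (y) x 6 (z) mm: the bar's place. Origin: centre of its underside, so its top is at 6 mm; y along its length.
- tin_board: large round board of light wood with a thin dark ring inlaid, fixed, 90 mm diameter, 6 mm thick: the tin's place. Origin: centre of its underside.
- spool_board: small round board of light wood with a thin dark ring inlaid, fixed, 74 mm diameter, 6 mm thick: the spool's place. Origin: centre of its underside.
- stamp_board: small oblong board of light wood with a thin dark outline inlaid, fixed, 46 (x) x 62 (y) x 6 (z) mm: the stamp's place. Origin: centre of its underside; y along its longer side.
- ballotin: bystander, loose: small gift carton with ribbon bow, 50 x 60 x 68 mm, standing to the right of the boards. Origin: centre of its underside. To be left alone.
- chest: bystander, loose: small domed chest, 69 x 82 x 64 mm, standing behind the boards. Origin: centre of its underside. To be left alone.

How it is judged:
At the end, for the whole second after the job is handed in: Bar, tin, spool and stamp each stand flat on their own board, centre within 12 mm of the board's centre, upright within 0.1 rad, bar and stamp lengthwise with their boards within 0.2 rad (either way round), all released and at rest; gift carton and chest within 30 mm of where they stood (horizontal distance between chocolate_bar and bar_board below 0.012 m and z of chocolate_bar in the frame of bar_board between 0.003 and 0.01 m and angle between each of chocolate_bar, tin, spool, stamp's own z axis and vertical below 0.1 rad and linear speed of each of chocolate_bar, tin, spool, stamp below 0.02 m/s and angle between the y axis of chocolate_bar and the y axis of bar_board, either way round below 0.2 rad and horizontal distance between tin and tin_board below 0.012 m and z of tin in the frame of tin_board between 0.003 and 0.01 m and horizontal distance between spool and spool_board below 0.012 m and z of spool in the frame of spool_board between 0.003 and 0.01 m and horizontal distance between stamp and stamp_board below 0.012 m and z of stamp in the frame of stamp_board between 0.003 and 0.01 m and angle between the y axis of stamp and the y axis of stamp_board, either way round below 0.2 rad and distance of each of ballotin, chest from where it was at the start of the episode below 0.03 m); the robot touches nothing.
It fails at once if small ribboned gift carton pushed away (distance of ballotin from where it was at the start of the episode above 0.03 m).
It fails at once if small domed chest pushed away (distance of chest from where it was at the start of the episode above 0.03 m).
It fails at once if one of the four things tipped over (angle between any of chocolate_bar, tin, spool, stamp's own z axis and vertical above 0.7 rad).
It also fails if it takes over 112 s, if anything falls off the work surface, if the arm or the gripper's body presses on something with over 40 N, if the wrist force passes 120 N, or if a joint passes its speed limit or range.

## Robot

A 6-joint arm with a two-finger parallel gripper is mounted at the origin on a cart in front of the work surface, level with it; the furniture and walls round the work are solid. World frame = base frame: x ahead of the robot, y to its left, z up, the work surface at z = 0. Lengths are in m, angles in rad, forces in N, time in s.
With the tool pointing down it reaches from about 0.35 to 0.8 m from the base axis. Payload 7.3 kg.
Tool frame: the origin (TCP) lies midway between the tips of the shut fingers; the grasp point (between the pads) lies 19 mm behind it; z points along the fingers, y is the direction in which the jaws open and shut (so a half turn about z gives the same grasp; the last joint's range is limited). The gripper opens to 85 mm and grips with 20 to 120 N. Pads are 22 mm wide; open, the fingers measure 114 mm over their backs; the gripper's body (76 mm by 85 mm) begins 54 mm behind the grasp point. The pads swing forward as they close: fully open they stand 13 mm farther back than shut.
Start: joints at [1.159, 0.342, 1.524, -0, 1.275, -0.146], TCP at [0.138, 0.507, 0.231] pointing down, gripper open.
Joint ranges: [-2.53, 2.53], [-0.77, 2.02], [0.04, 2.7], [-1, 4.14], [0.28, 2.66], [-3.11, 3.11]. Speed limits (rad/s): [2.57, 2.57, 3.14, 3.14, 3.14, 3.14].

## Interface

Orientations are given as a unit quaternion [x, y, z, w].
In Python, from workcell import arm gives the robot as it stands. The module is installed in compiled form; this text tells all that it offers.
- The arm moves only by the tool carry_out, never from a script. Its argument "commands" is a list of rows, each an object of numbers: "claw": the opening, from 0 (shut) to 1 (fully open); "dx", "dy", "dz": the shift along the tool's x, y, z in mm; "rx", "ry", "rz": the turn, a rotation vector about the tool's x, y, z in degrees. In form: [{"claw": .., "dx": .., "dy": .., "dz": .., "rx": .., "ry": .., "rz": ..}, ...]. A call has 1 to 20 rows; each row is the pose to reach, as a shift and turn from the pose commanded when the call began, along the tool's axes at that moment; what a row does not reach only later rows make up. A row lasts 1/8 s, in which the tool goes at most 62.5 mm and 10.7 degrees, less where a joint would pass 70% of its speed; a pose out of reach is approached as far as the arm can. A call with a gripper value outside its range is refused whole. The fingers move at their own pace and stop on an object; the grip force is fixed at half the most. Time passes only in rows, so rows that repeat a pose let the fingers close. It gives the time, the measured TCP pose, the force and the opening at its end, in the units of the state.
- arm.state(): the state, without advancing time (a new reading comes with each control period).
- arm.grab_frame(name): name is "scene" or "top" or "wrist"; returns (picture, depth): 384x512x3 uint8, red, green, blue; 384x512 float32, m along the optical axis (not along the pixel's ray), 0 where there is no reading.
- arm.calibration(name): a dict with "camera_matrix" (3x3 intrinsics, pixels), "world_to_cam" (4x4, takes a point from world to camera coordinates); the wrist camera has in their place "tool_from_camera" (4x4, takes a point from camera to tool coordinates, whose origin is the TCP and whose axes are the flange's). Camera axes: x right, y down, z forward; pixel columns grow to the right and rows downward; lengths in m; the calibration is good to about 2 mm. A picture is of the moment at which its call begins: read the wrist's pose just before it. calibration takes no time and is no camera call.
- arm.hand_in(): hands the job in, once; it reports no verdict.
Trained networks look in the newest picture that a camera, given by its name, has taken for a name from the list of things; names that differ only in an ending like _2 or _b are one class to them, and where a whole thing is asked for, a point or a joint stands for the part that bears it (a point fixed in the world has none). Each returns a list of dicts, best first, with "score" (0 to 1); they miss things now and then, are a little off and sometimes report something else, mostly with a low value. They report only what shows in the picture. A call takes as long as a camera call.
- arm.search_frame(camera, thing): "extent" ([centre column, centre row, width, height] in pixels, round what is visible of it).
The state is a dict: "clock": time; "joints": joint angles; "dq": joint speeds; "joint_efforts": joint torques, N m; "tcp_pos": TCP position; "ee_rot": TCP orientation; "contact_force": force on the tool from outside, world axes, zero at the start; "moment": the same for the moment, N m; "width": opening from 0.0 (shut) to 1.0 (fully open).
Only numpy, scipy, OpenCV 4.12 (cv2) and the standard library are available. Lean on these libraries where they do the work, as an engineer would, in place of code of your own. Each camera call takes 0.05 s, during which the arm holds its last target. There are 200 camera calls.

## Working session

There is one attempt and no reset: what is moved stays moved. The work goes in short steps, Python scripts to look and compute and a tool call to move; the robot and the scene stay as the last step left them, time stands still between calls to the robot, and variables do not carry over. Pictures are saved under pics/ and viewed, about 12 in all and at most 16, crops included, and the job is handed in when it is done.

Besides the shell and the picture viewer there is one more tool, called after "Emit:" in YAML: its name, and indented under it one key for each argument. carry_out: Moves the arm, as the interface text tells. Its arguments: {"type":"object","properties":{"commands":{"type":"array","items":{"type":"object","properties":{"claw":{"type":"number"},"dx":{"type":"number"},"dy":{"type":"number"},"dz":{"type":"number"},"rx":{"type":"number"},"ry":{"type":"number"},"rz":{"type":"number"}}}}},"required":["commands"]}

```bash
mkdir -p pics; cat > h.py <<'E'
import numpy as np, cv2
from workcell import arm
from scipy.spatial.transform import Rotation as R
def T_wc(name, st=None):
    c=arm.calibration(name); K=np.array(c["camera_matrix"])
    if name=="wrist":
        T=np.eye(4);T[:3,:3]=R.from_quat(st["ee_rot"]).as_matrix();T[:3,3]=st["tcp_pos"]
        return K,T@np.array(c["tool_from_camera"])
    return K,np.linalg.inv(np.array(c["world_to_cam"]))
def cloud(name):
    st=arm.state(); im,d=arm.grab_frame(name); K,T=T_wc(name,st)
    v,u=np.mgrid[:d.shape[0],:d.shape[1]]
    P=np.stack([(u-K[0,2])/K[0,0]*d,(v-K[1,2])/K[1,1]*d,d],-1)@T[:3,:3].T+T[:3,3]
    P[d==0]=np.nan
    return im,d,P
def save(im,n): cv2.imwrite(f"pics/{n}.png",im[...,::-1])
E
python3 - <<'E'
from h import *
s=arm.state();print(s["tcp_pos"],s["ee_rot"],s["width"],s["clock"])
for n in("scene","top"):
    im,d,P=cloud(n);np.savez(f"{n}.npz",im=im,P=P,d=d)
    for t in "chocolate_bar tin spool stamp bar_board tin_board spool_board stamp_board ballotin chest".split():
        for r in arm.search_frame(n,t)[:2]:
            if r["score"]<.3: continue
            e=r["extent"];p=P[int(e[1]),int(e[0])] 
            print(n,t,round(r["score"],2),np.round(e),np.round(p,3))
    save(im,n)
    K,T=T_wc(n);print(np.round(T,3).tolist())
cv2.imwrite("pics/both.png",np.vstack([cv2.imread("pics/scene.png")]))
E
```

```text
[0.13771769 0.50620437 0.23062742] [ 1.32507992e-01  9.91181641e-01 -7.36190497e-04 -2.10099160e-04] 0.9978157342512818 0.0
scene chocolate_bar 0.75 [194. 258.  53.  38.] [0.37  0.279 0.051]
scene tin 0.58 [197. 255.  29.  19.] [0.38  0.274 0.054]
scene tin 0.36 [191. 230.  16.  32.] [0.394 0.292 0.116]
scene spool 0.72 [197. 242.  26.  22.] [0.395 0.279 0.082]
scene stamp 0.78 [191. 231.  17.  34.] [0.394 0.293 0.111]
scene bar_board 0.9 [243. 212.  55.  25.] [0.574 0.266 0.006]
scene tin_board 0.74 [306. 216.  35.  28.] [0.636 0.108 0.004]
scene spool_board 0.66 [279. 260.  30.  26.] [0.48  0.112 0.008]
scene stamp_board 0.7 [173. 218.  24.  21.] [0.472 0.42  0.006]
scene ballotin 0.57 [352. 246.  31.  31.] [ 0.561 -0.032  0.052]
scene chest 0.63 [294. 170.  36.  32.] [0.742 0.191 0.049]
[[0.459, -0.655, 0.601, -0.009], [-0.888, -0.33, 0.319, -0.097], [-0.011, -0.68, -0.733, 0.809], [0.0, 0.0, 0.0, 1.0]]
top chocolate_bar 0.96 [216. 274.  46.  55.] [0.388 0.287 0.084]
top tin 0.45 [222. 268.  19.  24.] [0.398 0.275 0.064]
top spool 0.53 [213. 265.  26.  28.] [0.405 0.291 0.149]
top bar_board 0.78 [222. 195.  62.  59.] [0.581 0.276 0.004]
top tin_board 0.84 [285. 171.  36.  36.] [0.638 0.119 0.005]
top spool_board 0.95 [290. 233.  32.  35.] [0.479 0.113 0.011]
top stamp_board 0.77 [162. 237.  27.  29.] [0.478 0.425 0.001]
top ballotin 0.73 [344. 190.  29.  32.] [ 0.574 -0.017  0.064]
top chest 0.85 [252. 122.  35.  32.] [0.751 0.198 0.057]
[[-0.025, -0.986, 0.167, 0.394], [-1.0, 0.022, -0.019, 0.209], [0.015, -0.168, -0.986, 1.172], [0.0, 0.0, 0.0, 1.0]]
```

View pics/scene.png

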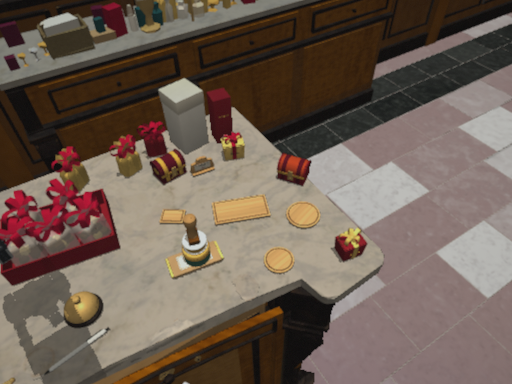

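View pics/top.png

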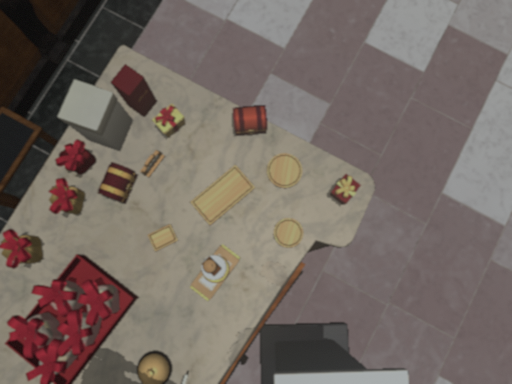

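The scene view shows the stack at px (194,240), with the four boards, carton (352,246) and chest (294,170); the top view matches it. Next I'll look closer with the wrist camera.

```bash
cat >> h.py <<'E'
def plan(x,y,z,jaw=None):
    """shift mm/deg in tool axes to reach world TCP x,y,z with jaw axis at angle jaw (deg, mod 180)"""
    s=arm.state();M=R.from_quat(s["ee_rot"]).as_matrix()
    d=M.T@(np.array([x,y,z])-s["tcp_pos"])*1000
    cur=np.degrees(np.arctan2(M[1,1],M[0,1]))
    rz=0
    if jaw is not None: rz=-((jaw-cur+90)%180-90)
    print("shift",np.round(d,1),"rz",round(rz,1),"cur jaw",round(cur,1),"j6",round(s["joints"][5],2),"clock",s["clock"],"tilt",np.round(M[:2,2],3))
E
python3 - <<'E'
from h import *
c=arm.calibration("wrist");print(np.round(c["camera_matrix"],1).tolist(),np.round(c["tool_from_camera"],3).tolist())
P=np.load("top.npz")["P"];z=P[...,2]
def rect(P,m,tag):
    p=P[m][:,:2].astype(np.float32)
    if len(p)<10: print(tag,len(p));return
    (c,wh,a)=cv2.minAreaRect(p*1000);print(tag,len(p),np.round(c),np.round(wh),round(a,1),"z",np.round(np.median(P[m][:,2]),4))
near=np.hypot(P[...,0]-.4,P[...,1]-.285)<.1
for lo,hi in((.006,.02),(.04,.058),(.06,.08),(.11,.16)): rect(P,near&(z>lo)&(z<hi),(lo,hi))
plan(.40,.28,.40,None);plan(.50,.24,.42,None)
E
```

```text
[[296.7, 0.0, 257.9], [0.0, 296.7, 191.0], [0.0, 0.0, 1.0]] [[0.0, -0.955, -0.297, 0.077], [1.0, -0.0, 0.002, -0.001], [-0.002, -0.297, 0.955, -0.142], [0.0, 0.0, 0.0, 1.0]]
(0.006, 0.02) 698 [390. 295.] [ 60. 129.] 52.0 z 0.0093
(0.04, 0.058) 130 [393. 284.] [47. 63.] 50.6 z 0.0484
(0.06, 0.08) 267 [401. 293.] [55. 54.] 88.1 z 0.0691
(0.11, 0.16) 160 [404. 297.] [28. 28.] 88.3 z 0.1443
shift [-312.4 -149.8 -168.7] rz 0 cur jaw 74.8 j6 -0.15 clock 1.1 tilt [0. 0.]
shift [-419.4 -162.1 -188.7] rz 0 cur jaw 74.8 j6 -0.15 clock 1.1 tilt [0. 0.]
```

Emit:
carry_out:
  commands:
    - {"claw": 1, "dx": -366, "dy": -155, "dz": -150}
    - {"claw": 1, "dx": -366, "dy": -155, "dz": -150}
    - {"claw": 1, "dx": -366, "dy": -155, "dz": -150}
    - {"claw": 1, "dx": -366, "dy": -155, "dz": -150}
    - {"claw": 1, "dx": -366, "dy": -155, "dz": -150}
    - {"claw": 1, "dx": -366, "dy": -155, "dz": -150}
    - {"claw": 1, "dx": -366, "dy": -155, "dz": -150}
    - {"claw": 1, "dx": -366, "dy": -155, "dz": -150}
    - {"claw": 1, "dx": -366, "dy": -155, "dz": -150}
    - {"claw": 1, "dx": -366, "dy": -155, "dz": -150}

```text
validation failed for argument at $.co...
```

```bash
cat >> h.py <<'E'
def rect(P,m,tag):
    m=m&np.isfinite(P[...,2]);n,l,st,_=cv2.connectedComponentsWithStats(m.astype(np.uint8))
    if n<2: print(tag,"none");return
    k=1+np.argmax(st[1:,4]);q=P[l==k]
    (c,wh,a)=cv2.minAreaRect((q[:,:2]*1000).astype(np.float32))
    print(tag,len(q),"rect c",np.round(c,1),"wh",np.round(wh,1),"ang",round(a,1),"mean",np.round(q[:,:2].mean(0)*1000,1),"z",np.round(np.median(q[:,2])*1000,1))
E
cat > look.py <<'E'
import sys
from h import *
im,d,P=cloud("wrist");save(im,sys.argv[1]);np.savez("w.npz",im=im,P=P)
for t in "chocolate_bar tin spool stamp bar_board tin_board spool_board stamp_board ballotin chest".split():
    for r in arm.search_frame("wrist",t)[:2]:
        if r["score"]<.3: continue
        e=r["extent"];v,u=int(e[1]),int(e[0])
        if 0<=v<384 and 0<=u<512: print(t,round(r["score"],2),np.round(e),np.round(P[v,u],3))
z=P[...,2]
def at(x,y,r): return np.hypot(P[...,0]-x,P[...,1]-y)<r
for n,x,y,r in(("bar_board",.58,.272,.1),("tin_board",.637,.112,.07),("spool_board",.48,.113,.06),("stamp_board",.475,.42,.05)):
    rect(P,at(x,y,r)&(z>.003)&(z<.012),n)
for lo,hi in((.006,.02),(.04,.058),(.06,.08),(.13,.16)): rect(P,at(.4,.29,.1)&(z>lo)&(z<hi),(lo,hi))
print("table",np.nanmedian(z[at(.5,.27,.03)]))
E
python3 look.py w1
```

```text
chocolate_bar 0.98 [181. 331.  43.  37.] [0.353 0.327 0.01 ]
tin 0.6 [180. 349.   5.  12.] [0.381 0.318 0.014]
bar_board none
tin_board none
spool_board none
stamp_board none
(0.006, 0.02) 970 rect c [356.8 319.3] wh [59.7 53.1] ang 51.9 mean [355.3 324.7] z 9.5
(0.04, 0.058) none
(0.06, 0.08) none
(0.13, 0.16) none
table nan
  return np.nanmean(a, axis, out=out, keepdims=keepdims)
```

View pics/w1.png

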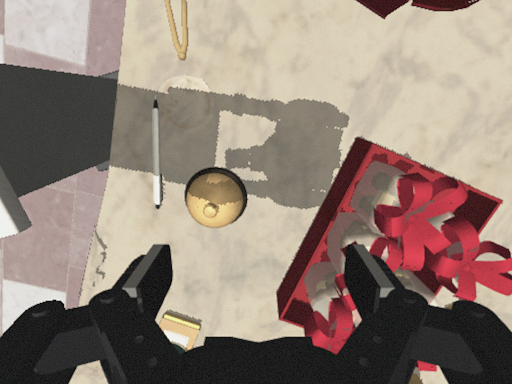

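The arm did not move because the call was rejected. The wrist picture is from the start pose: bell at (215,195), stack edge at (180,330). I'll retry with all fields filled in.

Emit:
carry_out:
  commands:
    - {"claw": 1, "dx": -60, "dy": -25, "dz": -25, "rx": 0, "ry": 0, "rz": 0}

```text
clock: 1.78
tcp_pos: [0.1822, 0.4711, 0.2525]
ee_rot: [0.13, 0.992, -0.001, -0.001]
contact_force: [2.4, 0.4, -0.6]
width: 0.997
```

Emit:
carry_out:
  commands:
    - {"claw": 1, "dx": -306, "dy": -130, "dz": -125, "rx": 0, "ry": 0, "rz": 0}
    - {"claw": 1, "dx": -306, "dy": -130, "dz": -125, "rx": 0, "ry": 0, "rz": 0}
    - {"claw": 1, "dx": -306, "dy": -130, "dz": -125, "rx": 0, "ry": 0, "rz": 0}
    - {"claw": 1, "dx": -306, "dy": -130, "dz": -125, "rx": 0, "ry": 0, "rz": 0}
    - {"claw": 1, "dx": -306, "dy": -130, "dz": -125, "rx": 0, "ry": 0, "rz": 0}
    - {"claw": 1, "dx": -306, "dy": -130, "dz": -125, "rx": 0, "ry": 0, "rz": 0}
    - {"claw": 1, "dx": -306, "dy": -130, "dz": -125, "rx": 0, "ry": 0, "rz": 0}
    - {"claw": 1, "dx": -306, "dy": -130, "dz": -125, "rx": 0, "ry": 0, "rz": 0}

```text
clock: 2.78
tcp_pos: [0.4446, 0.2651, 0.3783]
ee_rot: [0.133, 0.991, -0.0, -0.0]
contact_force: [0.8, -0.7, -0.7]
width: 1.003
```

```bash
python3 look.py w2
```

```text
chocolate_bar 0.96 [267. 107.  56.  85.] [0.382 0.294 0.084]
tin 0.57 [263. 112.  36.  37.] [0.388 0.287 0.085]
spool 0.65 [269. 117.  40.  32.] [0.394 0.293 0.147]
stamp 0.87 [271. 122.  31.  28.] [0.4   0.293 0.147]
bar_board 0.83 [283. 212.  76.  87.] [0.576 0.278 0.005]
tin_board 0.7 [211. 259.  41.  39.] [0.633 0.119 0.005]
spool_board 0.79 [182. 184.  38.  40.] [0.474 0.116 0.005]
stamp_board 0.92 [351. 138.  48.  40.] [0.473 0.424 0.006]
ballotin 0.97 [128. 260.  36.  42.] [ 0.569 -0.003  0.063]
chest 0.56 [271. 307.  46.  54.] [0.74  0.211 0.046]
bar_board 3074 rect c [577.8 274.7] wh [ 78.1 147.8] ang 39.2 mean [575.3 276.1] z 6.0
tin_board 1446 rect c [636.5 117.8] wh [86.9 89.1] ang 72.3 mean [634.5 118.7] z 5.6
spool_board 1226 rect c [478.6 114.9] wh [70.7 72.6] ang 69.9 mean [478.1 114.9] z 5.6
stamp_board 958 rect c [474.9 422.9] wh [45.9 62. ] ang 24.5 mean [474.1 422.7] z 6.2
(0.006, 0.02) 1081 rect c [361.7 315.6] wh [59.9 63.4] ang 52.2 mean [354.1 319.8] z 10.1
(0.04, 0.058) 269 rect c [386.2 285.8] wh [40.8 63.4] ang 29.6 mean [379.1 283. ] z 49.6
(0.06, 0.08) 588 rect c [397.8 292.2] wh [52.2 56.2] ang 42.9 mean [393.3 289.7] z 70.2
(0.13, 0.16) 465 rect c [401.9 297.4] wh [29.4 28.6] ang 76.1 mean [400.9 296.8] z 145.2
table -0.00338648559957766
```

View pics/w2.png

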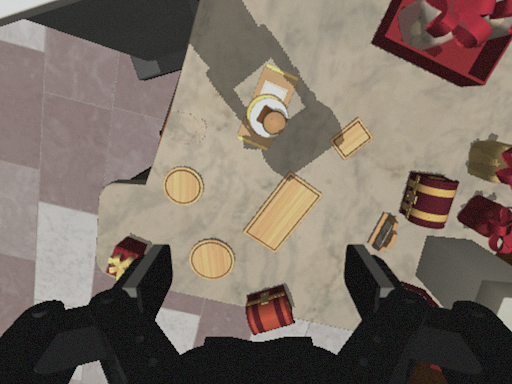

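The wrist view shows the stack at (268,115) with the stamp knob at (274,122), plus bar board (283,212), tin board (211,259), spool board (182,184) and stamp board (351,138). These agree with the top view. Next I'll fit the stamp foot and measure the fingertips.

```bash
python3 - <<'E'
from h import *
f=np.load("w.npz");P=f["P"];z=P[...,2];near=np.hypot(P[...,0]-.4,P[...,1]-.29)<.05
rect(P,near&(z>.078)&(z<.092),"foot")
rect(P,near&(z>.04)&(z<.056),"tin")
# fingertips in tool frame
s=arm.state();M=R.from_quat(s["ee_rot"]).as_matrix();Q=(P-s["tcp_pos"])@M
for sg in(1,-1):
    m=(np.abs(Q[...,0])<.02)&(Q[...,2]>-.05)&(Q[...,2]<.03)&(sg*Q[...,1]>0)
    q=Q[m]*1000
    print(sg,len(q),np.percentile(q,[1,50,99],axis=0).round(1).tolist() if len(q) else "")
c=cv2.resize(f["im"][70:160,210:330],None,fx=6,fy=6,interpolation=cv2.INTER_CUBIC);save(c,"foot")
plan(.402,.297,.25)
E
```

```text
foot 109 rect c [392.3 287.7] wh [12.9 25.1] ang 42.3 mean [390.4 286.9] z 84.5
tin 269 rect c [386.2 285.8] wh [40.8 63.4] ang 29.6 mean [379.1 283. ] z 49.6
1 2425 [[-8.8, 41.7, -49.8], [8.6, 42.3, -34.9], [13.3, 55.4, -13.7]]
-1 2466 [[-8.8, -56.6, -49.9], [8.6, -43.6, -35.0], [13.3, -42.9, -13.7]]
shift [ 49.8  19.5 128.8] rz 0 cur jaw 74.8 j6 -0.92 clock 3.325 tilt [0. 0.]
```

View pics/foot.png

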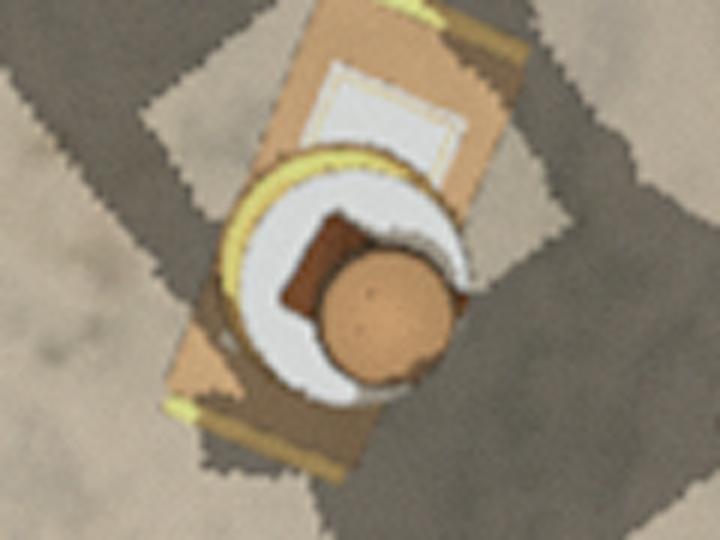

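The crop shows the stamp foot's short edge from (340,212) to (285,300) and its far corner at (465,305). So its long axis is at about 40° in world axes. I'll take a closer oblique look and measure fingertip positions at grasp widths.

Emit:
carry_out:
  commands:
    - {"claw": 0.68, "dx": 165, "dy": 15, "dz": 150, "rx": 0, "ry": 0, "rz": 0}
    - {"claw": 0.68, "dx": 165, "dy": 15, "dz": 150, "rx": 0, "ry": 0, "rz": 0}
    - {"claw": 0.68, "dx": 165, "dy": 15, "dz": 150, "rx": 0, "ry": 0, "rz": 0}
    - {"claw": 0.68, "dx": 165, "dy": 15, "dz": 150, "rx": 0, "ry": 0, "rz": 0}
    - {"claw": 0.68, "dx": 165, "dy": 15, "dz": 150, "rx": 0, "ry": 0, "rz": 0}
    - {"claw": 0.68, "dx": 165, "dy": 15, "dz": 150, "rx": 0, "ry": 0, "rz": 0}
    - {"claw": 0.68, "dx": 165, "dy": 15, "dz": 150, "rx": 0, "ry": 0, "rz": 0}
    - {"claw": 0.68, "dx": 165, "dy": 15, "dz": 150, "rx": 0, "ry": 0, "rz": 0}

```text
clock: 4.32
tcp_pos: [0.2908, 0.3227, 0.2293]
ee_rot: [0.133, 0.991, 0.0, 0.0]
contact_force: [-0.7, 0.3, 0.2]
width: 0.681
```

```bash
cat >> h.py <<'E'
def tips(P):
    s=arm.state();M=R.from_quat(s["ee_rot"]).as_matrix();Q=(P-s["tcp_pos"])@M
    for sg in(1,-1):
        m=(np.abs(Q[...,0])<.02)&(Q[...,2]>-.05)&(Q[...,2]<.01)&(sg*Q[...,1]>0)&(np.abs(Q[...,1])<.065)
        q=Q[m]*1000
        if len(q): print("tip",sg,"w",round(s["width"],3),"inner",np.percentile(sg*q[:,1],1).round(1),"zmax",np.percentile(q[:,2],99.5).round(1))
E
python3 - <<'E'
from h import *
im,d,P=cloud("wrist");z=P[...,2];np.savez("w.npz",im=im,P=P);tips(P)
n=lambda r:np.hypot(P[...,0]-.398,P[...,1]-.292)<r
rect(P,n(.05)&(z>.078)&(z<.092),"foot");rect(P,n(.05)&(z>.061)&(z<.076),"spool");rect(P,n(.06)&(z>.04)&(z<.056),"tin");rect(P,n(.06)&(z>.135)&(z<.156),"knob");rect(P,n(.1)&(z>.006)&(z<.018),"bar")
save(im,"w3")
E
```

```text
tip 1 w 0.681 inner 28.3 zmax -5.2
tip -1 w 0.681 inner 29.2 zmax -4.9
foot 550 rect c [401.5 297.3] wh [39.9 25.3] ang 43.8 mean [396.1 297.9] z 84.4
spool 857 rect c [394.3 291.4] wh [46.8 56.1] ang 19.8 mean [390.  292.9] z 70.0
tin 807 rect c [383.7 291.9] wh [64.5 40.9] ang 85.9 mean [377.  293.5] z 49.7
knob 775 rect c [401.  297.5] wh [28.1 28. ] ang 21.9 mean [397.7 298.2] z 144.6
bar 1927 rect c [387.7 294.8] wh [ 59.8 130.5] ang 51.6 mean [361.6 310.4] z 10.0
```

View pics/w3.png

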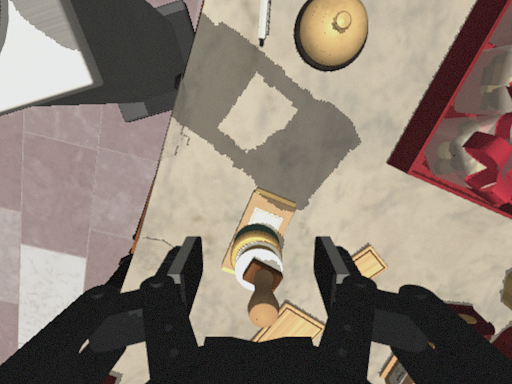

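The stamp is now fixed: foot 39.9×25.3 at (401.5,297.3), long axis 43.8°, knob at (401,297.5). The foot is at px (262,270) and the knob at (263,310).

```bash
python3 - <<'E'
from h import *
plan(.4013,.2974,.108)
E
```

```text
shift [-113.5    4.7  121.2] rz 0 cur jaw 74.7 j6 -0.64 clock 4.375 tilt [0.001 0.001]
```

Emit:
carry_out:
  commands:
    - {"claw": 0.7, "dx": -60, "dy": 3, "dz": 0, "rx": 0, "ry": 0, "rz": 0}
    - {"claw": 0.7, "dx": -113.5, "dy": 4.7, "dz": 0, "rx": 0, "ry": 0, "rz": 0}
    - {"claw": 0.7, "dx": -113.5, "dy": 4.7, "dz": 10, "rx": 0, "ry": 0, "rz": 0}
    - {"claw": 0.7, "dx": -113.5, "dy": 4.7, "dz": 40, "rx": 0, "ry": 0, "rz": 0}
    - {"claw": 0.7, "dx": -113.5, "dy": 4.7, "dz": 80, "rx": 0, "ry": 0, "rz": 0}
    - {"claw": 0.7, "dx": -113.5, "dy": 4.7, "dz": 110, "rx": 0, "ry": 0, "rz": 0}
    - {"claw": 0.7, "dx": -113.5, "dy": 4.7, "dz": 121, "rx": 0, "ry": 0, "rz": 0}
    - {"claw": 0.7, "dx": -113.5, "dy": 4.7, "dz": 121, "rx": 0, "ry": 0, "rz": 0}
    - {"claw": 0.2, "dx": -113.5, "dy": 4.7, "dz": 121, "rx": 0, "ry": 0, "rz": 0}
    - {"claw": 0.2, "dx": -113.5, "dy": 4.7, "dz": 121, "rx": 0, "ry": 0, "rz": 0}
    - {"claw": 0.2, "dx": -113.5, "dy": 4.7, "dz": 121, "rx": 0, "ry": 0, "rz": 0}
    - {"claw": 0.2, "dx": -113.5, "dy": 4.7, "dz": 121, "rx": 0, "ry": 0, "rz": 0}
    - {"claw": 0.2, "dx": -113.5, "dy": 4.7, "dz": 121, "rx": 0, "ry": 0, "rz": 0}
    - {"claw": 0.2, "dx": -113.5, "dy": 4.7, "dz": 110, "rx": 0, "ry": 0, "rz": 0}
    - {"claw": 0.2, "dx": -113.5, "dy": 4.7, "dz": 80, "rx": 0, "ry": 0, "rz": 0}
    - {"claw": 0.2, "dx": -113.5, "dy": 4.7, "dz": 50, "rx": 0, "ry": 0, "rz": 0}
    - {"claw": 0.2, "dx": -113.5, "dy": 4.7, "dz": 50, "rx": 0, "ry": 0, "rz": 0}

```text
clock: 6.5
tcp_pos: [0.4019, 0.2982, 0.1816]
ee_rot: [0.133, 0.991, 0.002, 0.002]
contact_force: [-0.4, -0.6, -0.8]
width: 0.317
```

```bash
python3 - <<'E'
from h import *
im,d,P=cloud("wrist");z=P[...,2];save(im,"w4")
n=lambda r:np.hypot(P[...,0]-.398,P[...,1]-.292)<r
rect(P,n(.05)&(z>.061)&(z<.076),"spool");rect(P,n(.06)&(z>.04)&(z<.056),"tin");rect(P,n(.05)&(z>.135)&(z<.165),"foot held")
plan(.475,.423,.115+.08,74.7+70.7)
plan(.475,.423,.0435,74.7+70.7)
E
```

```text
spool 2407 rect c [396.3 294. ] wh [55.9 49.1] ang 73.1 mean [395.2 294.9] z 70.1
tin 885 rect c [383.5 290.8] wh [38.8 64.2] ang 1.5 mean [375.9 292.1] z 49.6
foot held 1637 rect c [403.  297.4] wh [39.9 25.4] ang 44.2 mean [396. 298.] z 156.8
shift [-38.6 140.3 -14.7] rz -70.6 cur jaw 74.8 j6 -0.82 clock 6.55 tilt [0.002 0.001]
shift [-38.3 140.  136.8] rz -70.6 cur jaw 74.8 j6 -0.82 clock 6.55 tilt [0.002 0.001]
```

View pics/w4.png

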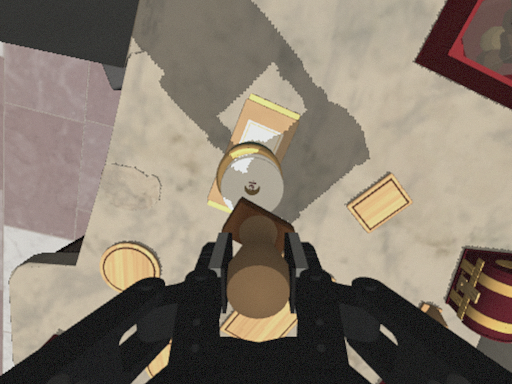

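The stamp is held cleanly, with its foot at px (258,225). The spool is undisturbed at (250,185).

Emit:
carry_out:
  commands:
    - {"claw": 0.2, "dx": -8, "dy": 30, "dz": 0, "rx": 0, "ry": 0, "rz": -10}
    - {"claw": 0.2, "dx": -16, "dy": 60, "dz": 0, "rx": 0, "ry": 0, "rz": -20}
    - {"claw": 0.2, "dx": -24, "dy": 90, "dz": 0, "rx": 0, "ry": 0, "rz": -30}
    - {"claw": 0.2, "dx": -32, "dy": 115, "dz": 0, "rx": 0, "ry": 0, "rz": -40}
    - {"claw": 0.2, "dx": -38, "dy": 132, "dz": 10, "rx": 0, "ry": 0, "rz": -50}
    - {"claw": 0.2, "dx": -38, "dy": 140, "dz": 30, "rx": 0, "ry": 0, "rz": -60}
    - {"claw": 0.2, "dx": -38, "dy": 140, "dz": 60, "rx": 0, "ry": 0, "rz": -70}
    - {"claw": 0.2, "dx": -38, "dy": 140, "dz": 80, "rx": 0, "ry": 0, "rz": -70.3}
    - {"claw": 0.2, "dx": -38, "dy": 140, "dz": 100, "rx": 0, "ry": 0, "rz": -70.3}
    - {"claw": 0.2, "dx": -38, "dy": 140, "dz": 110, "rx": 0, "ry": 0, "rz": -70.3}
    - {"claw": 0.2, "dx": -38, "dy": 140, "dz": 110, "rx": 0, "ry": 0, "rz": -70.3}
    - {"claw": 0.2, "dx": -38, "dy": 140, "dz": 110, "rx": 0, "ry": 0, "rz": -70.3}

```text
clock: 8.05
tcp_pos: [0.4744, 0.4229, 0.0694]
ee_rot: [-0.462, 0.887, 0.0, 0.001]
contact_force: [0.4, -0.2, -0.3]
width: 0.322
```

```bash
python3 - <<'E'
from h import *
im,d,P=cloud("wrist");z=P[...,2]
n=lambda r:np.hypot(P[...,0]-.475,P[...,1]-.423)<r
rect(P,n(.05)&(z>.003)&(z<.013),"board");rect(P,n(.05)&(z>.03)&(z<.055),"foot held")
plan(.475,.423,.046)
E
```

```text
board 2947 rect c [475.9 422.3] wh [45.7 61.9] ang 24.8 mean [471.9 413.2] z 6.2
foot held 1703 rect c [474.7 424.7] wh [25.4 39.7] ang 24.4 mean [471.8 418.4] z 44.9
shift [-0.3 -0.4 23.6] rz 0 cur jaw 145.1 j6 -1.92 clock 8.1 tilt [0.001 0.001]
```

Emit:
carry_out:
  commands:
    - {"claw": 0.2, "dx": 0.7, "dy": -1.7, "dz": 10, "rx": 0, "ry": 0, "rz": 0}
    - {"claw": 0.2, "dx": 0.7, "dy": -1.7, "dz": 18, "rx": 0, "ry": 0, "rz": 0}
    - {"claw": 0.2, "dx": 0.7, "dy": -1.7, "dz": 23, "rx": 0, "ry": 0, "rz": 0}
    - {"claw": 0.2, "dx": 0.7, "dy": -1.7, "dz": 24.5, "rx": 0, "ry": 0, "rz": 0}
    - {"claw": 0.2, "dx": 0.7, "dy": -1.7, "dz": 24.5, "rx": 0, "ry": 0, "rz": 0}
    - {"claw": 0.6, "dx": 0.7, "dy": -1.7, "dz": 24.5, "rx": 0, "ry": 0, "rz": 0}
    - {"claw": 0.6, "dx": 0.7, "dy": -1.7, "dz": 24.5, "rx": 0, "ry": 0, "rz": 0}
    - {"claw": 0.6, "dx": 0.7, "dy": -1.7, "dz": 24.5, "rx": 0, "ry": 0, "rz": 0}
    - {"claw": 0.6, "dx": 0.7, "dy": -1.7, "dz": 0, "rx": 0, "ry": 0, "rz": 0}
    - {"claw": 0.6, "dx": 0.7, "dy": -1.7, "dz": -40, "rx": 0, "ry": 0, "rz": 0}
    - {"claw": 0.6, "dx": 0.7, "dy": -1.7, "dz": -80, "rx": 0, "ry": 0, "rz": 0}
    - {"claw": 0.8, "dx": 0.7, "dy": -1.7, "dz": -110, "rx": 0, "ry": 0, "rz": 0}
    - {"claw": 0.8, "dx": 0.7, "dy": -1.7, "dz": -110, "rx": 0, "ry": 0, "rz": 0}

```text
clock: 9.72
tcp_pos: [0.4761, 0.4219, 0.1815]
ee_rot: [-0.462, 0.887, 0.0, 0.003]
contact_force: [-0.8, -0.2, -0.5]
width: 0.802
```

```bash
python3 - <<'E'
from h import *
im,d,P=cloud("wrist");z=P[...,2];tips(P)
n=lambda r:np.hypot(P[...,0]-.475,P[...,1]-.423)<r
rect(P,n(.05)&(z>.003)&(z<.013),"board");rect(P,n(.05)&(z>.014)&(z<.028),"foot");rect(P,n(.05)&(z>.07)&(z<.095),"knob")
plan(.397,.294,.19,75);plan(.397,.294,.047,75)
E
```

```text
tip 1 w 0.801 inner 34.5 zmax -10.2
tip -1 w 0.801 inner 33.3 zmax -9.9
board 1118 rect c [476.1 422.5] wh [46.2 62. ] ang 24.9 mean [472.1 414.1] z 5.9
foot 455 rect c [475.7 423.4] wh [25.2 40.1] ang 24.1 mean [473.7 416.4] z 20.2
knob 887 rect c [475.1 422.6] wh [28.4 28.4] ang 18.3 mean [474.2 421.2] z 80.9
shift [149.1  -8.7 -10.9] rz 70.1 cur jaw 145.1 j6 -1.93 clock 9.775 tilt [0.001 0.001]
shift [149.4  -8.7 132.1] rz 70.1 cur jaw 145.1 j6 -1.93 clock 9.775 tilt [0.001 0.001]
```

Emit:
carry_out:
  commands:
    - {"claw": 1, "dx": 20, "dy": -1, "dz": -11, "rx": 0, "ry": 0, "rz": 10}
    - {"claw": 1, "dx": 40, "dy": -3, "dz": -11, "rx": 0, "ry": 0, "rz": 20}
    - {"claw": 1, "dx": 60, "dy": -5, "dz": -11, "rx": 0, "ry": 0, "rz": 30}
    - {"claw": 1, "dx": 80, "dy": -7, "dz": -11, "rx": 0, "ry": 0, "rz": 40}
    - {"claw": 1, "dx": 100, "dy": -9, "dz": -11, "rx": 0, "ry": 0, "rz": 50}
    - {"claw": 1, "dx": 120, "dy": -9, "dz": -11, "rx": 0, "ry": 0, "rz": 60}
    - {"claw": 1, "dx": 140, "dy": -9, "dz": -11, "rx": 0, "ry": 0, "rz": 70}
    - {"claw": 1, "dx": 149, "dy": -9, "dz": -11, "rx": 0, "ry": 0, "rz": 80}
    - {"claw": 1, "dx": 149, "dy": -9, "dz": -11, "rx": 0, "ry": 0, "rz": 90}
    - {"claw": 1, "dx": 149, "dy": -9, "dz": -11, "rx": 0, "ry": 0, "rz": 93.5}
    - {"claw": 1, "dx": 149, "dy": -9, "dz": -11, "rx": 0, "ry": 0, "rz": 93.5}
    - {"claw": 1, "dx": 149, "dy": -9, "dz": -11, "rx": 0, "ry": 0, "rz": 93.5}

```text
clock: 11.28
tcp_pos: [0.3967, 0.2936, 0.1889]
ee_rot: [0.328, 0.945, -0.001, -0.001]
contact_force: [-0.1, -0.9, -0.2]
width: 0.999
```

```bash
python3 - <<'E'
from h import *
im,d,P=cloud("wrist");z=P[...,2]
n=lambda r:np.hypot(P[...,0]-.398,P[...,1]-.292)<r
rect(P,n(.05)&(z>.061)&(z<.076),"spool");rect(P,n(.06)&(z>.04)&(z<.056),"tin");rect(P,n(.1)&(z>.006)&(z<.018),"bar")
plan(.397,.294,.049,51.6)
E
```

```text
spool 2687 rect c [399.2 293.7] wh [55.5 55.7] ang 9.9 mean [398.9 294. ] z 70.1
tin 799 rect c [383.5 294.2] wh [64.1 38.9] ang 77.8 mean [376.8 297.2] z 49.6
bar 2619 rect c [362.6 315.2] wh [60.  63.8] ang 51.9 mean [356.2 319.6] z 10.1
shift [ -0.    0.6 140.1] rz 0.0 cur jaw 51.6 j6 -0.42 clock 11.325 tilt [-0.001 -0.   ]
```

Emit:
carry_out:
  commands:
    - {"claw": 1, "dx": -1.9, "dy": 1.6, "dz": 40, "rx": 0, "ry": 0, "rz": 0}
    - {"claw": 1, "dx": -1.9, "dy": 1.6, "dz": 80, "rx": 0, "ry": 0, "rz": 0}
    - {"claw": 1, "dx": -1.9, "dy": 1.6, "dz": 115, "rx": 0, "ry": 0, "rz": 0}
    - {"claw": 1, "dx": -1.9, "dy": 1.6, "dz": 132, "rx": 0, "ry": 0, "rz": 0}
    - {"claw": 1, "dx": -1.9, "dy": 1.6, "dz": 140, "rx": 0, "ry": 0, "rz": 0}
    - {"claw": 1, "dx": -1.9, "dy": 1.6, "dz": 140, "rx": 0, "ry": 0, "rz": 0}
    - {"claw": 0.8, "dx": -1.9, "dy": 1.6, "dz": 140, "rx": 0, "ry": 0, "rz": 0}
    - {"claw": 0.7, "dx": -1.9, "dy": 1.6, "dz": 140, "rx": 0, "ry": 0, "rz": 0}
    - {"claw": 0.5, "dx": -1.9, "dy": 1.6, "dz": 140, "rx": 0, "ry": 0, "rz": 0}
    - {"claw": 0.5, "dx": -1.9, "dy": 1.6, "dz": 140, "rx": 0, "ry": 0, "rz": 0}
    - {"claw": 0.5, "dx": -1.9, "dy": 1.6, "dz": 140, "rx": 0, "ry": 0, "rz": 0}
    - {"claw": 0.5, "dx": -1.9, "dy": 1.6, "dz": 140, "rx": 0, "ry": 0, "rz": 0}
    - {"claw": 0.5, "dx": -1.9, "dy": 1.6, "dz": 130, "rx": 0, "ry": 0, "rz": 0}
    - {"claw": 0.5, "dx": -1.9, "dy": 1.6, "dz": 110, "rx": 0, "ry": 0, "rz": 0}
    - {"claw": 0.5, "dx": -1.9, "dy": 1.6, "dz": 80, "rx": 0, "ry": 0, "rz": 0}
    - {"claw": 0.5, "dx": -1.9, "dy": 1.6, "dz": 60, "rx": 0, "ry": 0, "rz": 0}
    - {"claw": 0.5, "dx": -1.9, "dy": 1.6, "dz": 60, "rx": 0, "ry": 0, "rz": 0}

```text
clock: 13.45
tcp_pos: [0.4004, 0.2944, 0.1315]
ee_rot: [0.329, 0.944, 0.002, 0.001]
contact_force: [0.3, -0.4, -1.6]
width: 0.635
```

```bash
python3 - <<'E'
from h import *
im,d,P=cloud("wrist");z=P[...,2];tips(P);save(im,"w5")
n=lambda r:np.hypot(P[...,0]-.398,P[...,1]-.292)<r
rect(P,n(.05)&(z>.12)&(z<.17),"spool held");rect(P,n(.06)&(z>.04)&(z<.056),"tin")
plan(.479,.115,.06)
E
```

```text
tip 1 w 0.629 inner 0.5 zmax -1.4
tip -1 w 0.629 inner 0.1 zmax -1.5
spool held 13415 rect c [395.1 293.2] wh [66.1 59.5] ang 15.4 mean [396.7 295.9] z 150.6
tin 3224 rect c [388.2 296.5] wh [63.6 45.5] ang 56.3 mean [386.8 297.8] z 49.6
shift [-173.3  -91.    70.3] rz 0 cur jaw 51.6 j6 -0.42 clock 13.5 tilt [0.001 0.001]
```

View pics/w5.png

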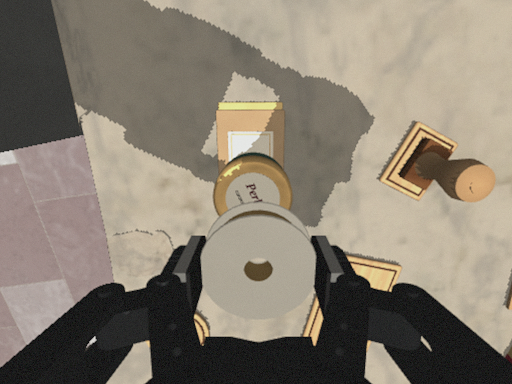

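The spool is held level at px (260,265). The tin and bar are still in place, and the stamp stands on its board at (425,165).

Emit:
carry_out:
  commands:
    - {"claw": 0.5, "dx": -50, "dy": -26, "dz": 0, "rx": 0, "ry": 0, "rz": 0}
    - {"claw": 0.5, "dx": -100, "dy": -52, "dz": 0, "rx": 0, "ry": 0, "rz": 0}
    - {"claw": 0.5, "dx": -145, "dy": -76, "dz": 20, "rx": 0, "ry": 0, "rz": 0}
    - {"claw": 0.5, "dx": -173, "dy": -91, "dz": 50, "rx": 0, "ry": 0, "rz": 0}
    - {"claw": 0.5, "dx": -173, "dy": -91, "dz": 85, "rx": 0, "ry": 0, "rz": 0}
    - {"claw": 0.5, "dx": -173, "dy": -91, "dz": 108, "rx": 0, "ry": 0, "rz": 0}
    - {"claw": 0.5, "dx": -173, "dy": -91, "dz": 118, "rx": 0, "ry": 0, "rz": 0}
    - {"claw": 0.5, "dx": -173, "dy": -91, "dz": 122.5, "rx": 0, "ry": 0, "rz": 0}
    - {"claw": 0.5, "dx": -173, "dy": -91, "dz": 123, "rx": 0, "ry": 0, "rz": 0}
    - {"claw": 0.5, "dx": -173, "dy": -91, "dz": 123, "rx": 0, "ry": 0, "rz": 0}
    - {"claw": 0.9, "dx": -173, "dy": -91, "dz": 123, "rx": 0, "ry": 0, "rz": 0}
    - {"claw": 0.9, "dx": -173, "dy": -91, "dz": 123, "rx": 0, "ry": 0, "rz": 0}
    - {"claw": 0.9, "dx": -173, "dy": -91, "dz": 123, "rx": 0, "ry": 0, "rz": 0}
    - {"claw": 1, "dx": -173, "dy": -91, "dz": 100, "rx": 0, "ry": 0, "rz": 0}
    - {"claw": 1, "dx": -173, "dy": -91, "dz": 60, "rx": 0, "ry": 0, "rz": 0}
    - {"claw": 1, "dx": -173, "dy": -91, "dz": 20, "rx": 0, "ry": 0, "rz": 0}
    - {"claw": 1, "dx": -173, "dy": -91, "dz": -20, "rx": 0, "ry": 0, "rz": 0}
    - {"claw": 1, "dx": -173, "dy": -91, "dz": -40, "rx": 0, "ry": 0, "rz": 0}
    - {"claw": 1, "dx": -173, "dy": -91, "dz": -40, "rx": 0, "ry": 0, "rz": 0}

```text
clock: 15.88
tcp_pos: [0.4793, 0.1151, 0.1711]
ee_rot: [0.329, 0.944, 0.001, 0.002]
contact_force: [0.0, -0.5, -0.7]
width: 0.999
```

```bash
python3 - <<'E'
from h import *
im,d,P=cloud("wrist");z=P[...,2]
n=lambda r:np.hypot(P[...,0]-.479,P[...,1]-.115)<r
rect(P,n(.05)&(z>.003)&(z<.012),"board");rect(P,n(.05)&(z>.018)&(z<.035),"spool")
plan(.40,.294,.17)
E
```

```text
board 1154 rect c [479.4 114.2] wh [72.4 72.8] ang 68.5 mean [471.6 121.5] z 5.6
spool 2282 rect c [478.3 114.4] wh [55.9 55.9] ang 7.1 mean [477.7 114.9] z 25.6
shift [172.7  91.4  -0.3] rz 0 cur jaw 51.6 j6 -0.82 clock 15.925 tilt [0.001 0.   ]
```

The spool is centred on its board (about 1 mm off), with its top at 25.6 mm. The tin is next.

Emit:
carry_out:
  commands:
    - {"claw": 1, "dx": 50, "dy": 26, "dz": 0, "rx": 0, "ry": 0, "rz": 0}
    - {"claw": 1, "dx": 100, "dy": 52, "dz": 0, "rx": 0, "ry": 0, "rz": 0}
    - {"claw": 1, "dx": 150, "dy": 78, "dz": 0, "rx": 0, "ry": 0, "rz": 0}
    - {"claw": 1, "dx": 173, "dy": 91, "dz": 0, "rx": 0, "ry": 0, "rz": 0}
    - {"claw": 1, "dx": 173, "dy": 91, "dz": 0, "rx": 0, "ry": 0, "rz": 0}
    - {"claw": 1, "dx": 173, "dy": 91, "dz": 0, "rx": 0, "ry": 0, "rz": 0}

```text
clock: 16.68
tcp_pos: [0.3994, 0.293, 0.1688]
ee_rot: [0.329, 0.944, -0.001, -0.001]
contact_force: [-0.7, -0.5, -0.6]
width: 1.001
```

```bash
python3 - <<'E'
from h import *
im,d,P=cloud("wrist");z=P[...,2];s=arm.state();M=R.from_quat(s["ee_rot"]).as_matrix()
n=lambda r:np.hypot(P[...,0]-.395,P[...,1]-.294)<r
rect(P,n(.06)&(z>.04)&(z<.06),"tin");rect(P,n(.1)&(z>.006)&(z<.018),"bar")
m=n(.06)&(z>.04)&(z<.06);c,r=cv2.minEnclosingCircle((P[m][:,:2]*1000).astype(np.float32));print(c,r)
plan(c[0]/1000,c[1]/1000,.02)
E
```

```text
tin 3703 rect c [395.8 291.2] wh [63.2 63.8] ang 53.6 mean [394.6 292.5] z 49.6
bar 2981 rect c [361.6 315.7] wh [60.6 62.4] ang 53.3 mean [356.2 319.8] z 10.1
(396.2869873046875, 291.3198547363281) 32.41968536376953
shift [  1.7  -3.1 149. ] rz 0 cur jaw 51.5 j6 -0.42 clock 16.725 tilt [-0.001 -0.001]
```

Emit:
carry_out:
  commands:
    - {"claw": 1, "dx": 1.7, "dy": -3.1, "dz": 40, "rx": 0, "ry": 0, "rz": 0}
    - {"claw": 1, "dx": 1.7, "dy": -3.1, "dz": 80, "rx": 0, "ry": 0, "rz": 0}
    - {"claw": 1, "dx": 1.7, "dy": -3.1, "dz": 115, "rx": 0, "ry": 0, "rz": 0}
    - {"claw": 1, "dx": 1.7, "dy": -3.1, "dz": 140, "rx": 0, "ry": 0, "rz": 0}
    - {"claw": 1, "dx": 1.7, "dy": -3.1, "dz": 157, "rx": 0, "ry": 0, "rz": 0}
    - {"claw": 1, "dx": 1.7, "dy": -3.1, "dz": 157, "rx": 0, "ry": 0, "rz": 0}
    - {"claw": 0.85, "dx": 1.7, "dy": -3.1, "dz": 157, "rx": 0, "ry": 0, "rz": 0}
    - {"claw": 0.6, "dx": 1.7, "dy": -3.1, "dz": 157, "rx": 0, "ry": 0, "rz": 0}
    - {"claw": 0.6, "dx": 1.7, "dy": -3.1, "dz": 157, "rx": 0, "ry": 0, "rz": 0}
    - {"claw": 0.6, "dx": 1.7, "dy": -3.1, "dz": 157, "rx": 0, "ry": 0, "rz": 0}
    - {"claw": 0.6, "dx": 1.7, "dy": -3.1, "dz": 157, "rx": 0, "ry": 0, "rz": 0}
    - {"claw": 0.6, "dx": 1.7, "dy": -3.1, "dz": 145, "rx": 0, "ry": 0, "rz": 0}
    - {"claw": 0.6, "dx": 1.7, "dy": -3.1, "dz": 120, "rx": 0, "ry": 0, "rz": 0}
    - {"claw": 0.6, "dx": 1.7, "dy": -3.1, "dz": 80, "rx": 0, "ry": 0, "rz": 0}
    - {"claw": 0.6, "dx": 1.7, "dy": -3.1, "dz": 60, "rx": 0, "ry": 0, "rz": 0}
    - {"claw": 0.6, "dx": 1.7, "dy": -3.1, "dz": 60, "rx": 0, "ry": 0, "rz": 0}

```text
clock: 18.73
tcp_pos: [0.3971, 0.2931, 0.1116]
ee_rot: [0.329, 0.944, 0.002, 0.001]
contact_force: [0.3, -0.3, -2.2]
width: 0.737
```

```bash
python3 - <<'E'
from h import *
im,d,P=cloud("wrist");z=P[...,2];save(im,"w6");s=arm.state();M=R.from_quat(s["ee_rot"]).as_matrix();Q=(P-s["tcp_pos"])@M*1000
m=(np.abs(Q[...,0])<45)&(np.abs(Q[...,1])<25)&(z>.13)&(z<.16);print("tin top z",np.median(z[m]),"x range",np.percentile(Q[m][:,0],[1,99]),m.sum())
rect(P,(np.hypot(P[...,0]-.39,P[...,1]-.294)<.1)&(z>.006)&(z<.018),"bar")
plan(.6365,.1175,.02)
E
```

```text
tin top z 0.14731321873644126 x range [-24.15561176  31.29179319] 14108
bar 6684 rect c [371.1 308.4] wh [60.2 86.2] ang 51.9 mean [366.3 311.9] z 10.2
shift [-296.9   12.    90.5] rz 0 cur jaw 51.6 j6 -0.42 clock 18.775 tilt [0.001 0.001]
```

View pics/w6.png

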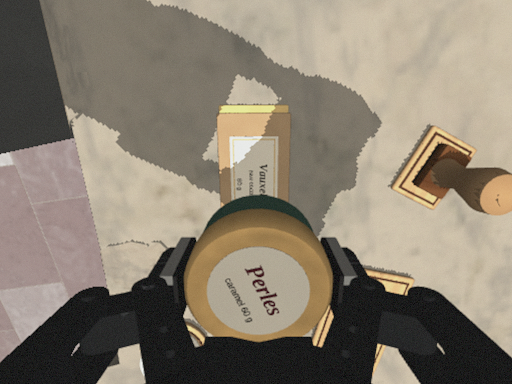

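The tin is held upright at px (262,280), with the bar still lying at (255,150). Next the tin goes to its board.

Emit:
carry_out:
  commands:
    - {"claw": 0.6, "dx": -50, "dy": 2, "dz": 0, "rx": 0, "ry": 0, "rz": 0}
    - {"claw": 0.6, "dx": -100, "dy": 4, "dz": 0, "rx": 0, "ry": 0, "rz": 0}
    - {"claw": 0.6, "dx": -150, "dy": 6, "dz": 0, "rx": 0, "ry": 0, "rz": 0}
    - {"claw": 0.6, "dx": -200, "dy": 8, "dz": 0, "rx": 0, "ry": 0, "rz": 0}
    - {"claw": 0.6, "dx": -250, "dy": 10, "dz": 0, "rx": 0, "ry": 0, "rz": 0}
    - {"claw": 0.6, "dx": -285, "dy": 12, "dz": 10, "rx": 0, "ry": 0, "rz": 0}
    - {"claw": 0.6, "dx": -297, "dy": 12, "dz": 40, "rx": 0, "ry": 0, "rz": 0}
    - {"claw": 0.6, "dx": -297, "dy": 12, "dz": 70, "rx": 0, "ry": 0, "rz": 0}
    - {"claw": 0.6, "dx": -297, "dy": 12, "dz": 90, "rx": 0, "ry": 0, "rz": 0}
    - {"claw": 0.6, "dx": -297, "dy": 12, "dz": 97, "rx": 0, "ry": 0, "rz": 0}
    - {"claw": 0.6, "dx": -297, "dy": 12, "dz": 100.5, "rx": 0, "ry": 0, "rz": 0}
    - {"claw": 0.6, "dx": -297, "dy": 12, "dz": 100.5, "rx": 0, "ry": 0, "rz": 0}
    - {"claw": 0.9, "dx": -297, "dy": 12, "dz": 100.5, "rx": 0, "ry": 0, "rz": 0}
    - {"claw": 0.9, "dx": -297, "dy": 12, "dz": 100.5, "rx": 0, "ry": 0, "rz": 0}
    - {"claw": 0.9, "dx": -297, "dy": 12, "dz": 100.5, "rx": 0, "ry": 0, "rz": 0}
    - {"claw": 0.9, "dx": -297, "dy": 12, "dz": 80, "rx": 0, "ry": 0, "rz": 0}
    - {"claw": 0.9, "dx": -297, "dy": 12, "dz": 40, "rx": 0, "ry": 0, "rz": 0}
    - {"claw": 0.9, "dx": -297, "dy": 12, "dz": 0, "rx": 0, "ry": 0, "rz": 0}
    - {"claw": 0.9, "dx": -297, "dy": 12, "dz": -40, "rx": 0, "ry": 0, "rz": 0}
    - {"claw": 0.9, "dx": -297, "dy": 12, "dz": -40, "rx": 0, "ry": 0, "rz": 0}

```text
clock: 21.28
tcp_pos: [0.6384, 0.1174, 0.1539]
ee_rot: [0.329, 0.944, 0.002, 0.004]
contact_force: [-0.5, 0.6, 0.9]
width: 0.902
```

```bash
python3 - <<'E'
from h import *
im,d,P=cloud("wrist");z=P[...,2]
n=lambda r:np.hypot(P[...,0]-.6365,P[...,1]-.1175)<r
rect(P,n(.05)&(z>.003)&(z<.012),"board");rect(P,n(.05)&(z>.038)&(z<.055),"tin")
plan(.39,.294,.22)
E
```

```text
board 1947 rect c [630.3 123.8] wh [89.  71.7] ang 46.6 mean [622.2 132.7] z 5.9
tin 3946 rect c [635.7 116.7] wh [63.9 63.8] ang 65.2 mean [634.5 117.8] z 45.1
shift [303.3 -15.  -69.4] rz 0 cur jaw 51.6 j6 -0.84 clock 21.325 tilt [0.004 0.   ]
```

The tin is on its board (635.7,116.7) against (636.5,117.8), with its top at about 46 mm. The bar is last.

Emit:
carry_out:
  commands:
    - {"claw": 1, "dx": 50, "dy": -2, "dz": -30, "rx": 0, "ry": 0, "rz": 0}
    - {"claw": 1, "dx": 100, "dy": -5, "dz": -60, "rx": 0, "ry": 0, "rz": 0}
    - {"claw": 1, "dx": 150, "dy": -8, "dz": -69, "rx": 0, "ry": 0, "rz": 0}
    - {"claw": 1, "dx": 200, "dy": -10, "dz": -69, "rx": 0, "ry": 0, "rz": 0}
    - {"claw": 1, "dx": 250, "dy": -12, "dz": -69, "rx": 0, "ry": 0, "rz": 0}
    - {"claw": 1, "dx": 303, "dy": -15, "dz": -69, "rx": 0, "ry": 0, "rz": 0}
    - {"claw": 1, "dx": 303, "dy": -15, "dz": -69, "rx": 0, "ry": 0, "rz": 0}
    - {"claw": 1, "dx": 303, "dy": -15, "dz": -69, "rx": 0, "ry": 0, "rz": 0}

```text
clock: 22.32
tcp_pos: [0.3898, 0.2936, 0.218]
ee_rot: [0.329, 0.944, -0.0, -0.0]
contact_force: [0.1, -0.1, 0.2]
width: 1.002
```

```bash
python3 - <<'E'
from h import *
im,d,P=cloud("wrist");z=P[...,2]
n=lambda r:np.hypot(P[...,0]-.39,P[...,1]-.294)<r
rect(P,n(.1)&(z>.006)&(z<.018),"bar")
rect(P,(np.hypot(P[...,0]-.578,P[...,1]-.275)<.1)&(z>.003)&(z<.012),"board")
plan(.389,.294,.0)
E
```

```text
bar 5223 rect c [387.9 295.2] wh [ 60.1 129.3] ang 51.8 mean [384.8 297.6] z 10.1
board 4300 rect c [577.8 274.8] wh [ 78.2 148.1] ang 39.2 mean [572.8 271.1] z 5.9
shift [ 1.300e+00 -1.000e-01  2.181e+02] rz 0 cur jaw 51.5 j6 -0.41 clock 22.375 tilt [-0.001 -0.001]
```

Emit:
carry_out:
  commands:
    - {"claw": 1, "dx": 2.5, "dy": 0, "dz": 50, "rx": 0, "ry": 0, "rz": 0}
    - {"claw": 1, "dx": 2.5, "dy": 0, "dz": 100, "rx": 0, "ry": 0, "rz": 0}
    - {"claw": 1, "dx": 2.5, "dy": 0, "dz": 150, "rx": 0, "ry": 0, "rz": 0}
    - {"claw": 1, "dx": 2.5, "dy": 0, "dz": 190, "rx": 0, "ry": 0, "rz": 0}
    - {"claw": 1, "dx": 2.5, "dy": 0, "dz": 212, "rx": 0, "ry": 0, "rz": 0}
    - {"claw": 1, "dx": 2.5, "dy": 0, "dz": 220.5, "rx": 0, "ry": 0, "rz": 0}
    - {"claw": 1, "dx": 2.5, "dy": 0, "dz": 220.5, "rx": 0, "ry": 0, "rz": 0}
    - {"claw": 0.8, "dx": 2.5, "dy": 0, "dz": 220.5, "rx": 0, "ry": 0, "rz": 0}
    - {"claw": 0.6, "dx": 2.5, "dy": 0, "dz": 220.5, "rx": 0, "ry": 0, "rz": 0}
    - {"claw": 0.6, "dx": 2.5, "dy": 0, "dz": 220.5, "rx": 0, "ry": 0, "rz": 0}
    - {"claw": 0.6, "dx": 2.5, "dy": 0, "dz": 220.5, "rx": 0, "ry": 0, "rz": 0}
    - {"claw": 0.6, "dx": 2.5, "dy": 0, "dz": 220.5, "rx": 0, "ry": 0, "rz": 0}

```text
clock: 23.88
tcp_pos: [0.3885, 0.2957, -0.0002]
ee_rot: [0.329, 0.944, 0.001, 0.001]
contact_force: [-1.0, -1.8, 6.5]
width: 0.674
```

Emit:
carry_out:
  commands:
    - {"claw": 0.6, "dx": 0, "dy": 0, "dz": -15, "rx": 0, "ry": 0, "rz": 0}
    - {"claw": 0.6, "dx": 0, "dy": 0, "dz": -40, "rx": 0, "ry": 0, "rz": 0}
    - {"claw": 0.6, "dx": 0, "dy": 0, "dz": -70, "rx": 0, "ry": 0, "rz": 0}
    - {"claw": 0.6, "dx": 0, "dy": 0, "dz": -80, "rx": 0, "ry": 0, "rz": 0}
    - {"claw": 0.6, "dx": 0, "dy": 0, "dz": -80, "rx": 0, "ry": 0, "rz": 0}

```text
clock: 24.5
tcp_pos: [0.388, 0.2956, 0.079]
ee_rot: [0.329, 0.944, 0.001, 0.001]
contact_force: [0.2, -0.6, -0.8]
width: 0.677
```

```bash
python3 - <<'E'
from h import *
im,d,P=cloud("wrist");z=P[...,2];save(im,"w7");s=arm.state();M=R.from_quat(s["ee_rot"]).as_matrix();Q=(P-s["tcp_pos"])@M*1000
m=(np.abs(Q[...,0])<75)&(np.abs(Q[...,1])<24)&(z>.05)&(z<.12);q=P[m];print(s["tcp_pos"],s["width"],"bar z",np.percentile(q[:,2],[2,25,50,75,98]).round(4),"tool x",np.percentile(Q[m][:,0],[0,1,99,100]).round(1))
A=np.c_[Q[m][:,:2],np.ones(m.sum())];print("plane",np.linalg.lstsq(A,Q[m][:,2],rcond=None)[0].round(3))
plan(.5778,.2748,.08,39.2);plan(.5778,.2748,.006,39.2)
E
```

```text
[0.38752412 0.29531699 0.07813919] 0.6743940743554381 bar z [0.0876 0.089  0.0894 0.0899 0.0907] tool x [-51.5 -47.2  63.9  64.3]
plane [ 6.0000e-03 -1.0000e-03 -1.1316e+01]
shift [-161.8  102.2   -1.9] rz 12.4 cur jaw 51.6 j6 -0.41 clock 24.55 tilt [0. 0.]
shift [-161.8  102.2   72.1] rz 12.4 cur jaw 51.6 j6 -0.41 clock 24.55 tilt [0. 0.]
```

View pics/w7.png

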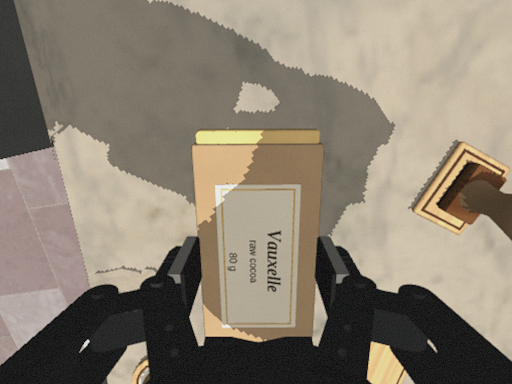

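The bar is held level and centred, at px (260,240). Now placing it.

Emit:
carry_out:
  commands:
    - {"claw": 0.6, "dx": -20, "dy": 13, "dz": -2, "rx": 0, "ry": 0, "rz": 2}
    - {"claw": 0.6, "dx": -50, "dy": 32, "dz": -2, "rx": 0, "ry": 0, "rz": 4}
    - {"claw": 0.6, "dx": -85, "dy": 54, "dz": -2, "rx": 0, "ry": 0, "rz": 7}
    - {"claw": 0.6, "dx": -120, "dy": 76, "dz": -2, "rx": 0, "ry": 0, "rz": 10}
    - {"claw": 0.6, "dx": -148, "dy": 94, "dz": -2, "rx": 0, "ry": 0, "rz": 12}
    - {"claw": 0.6, "dx": -161.5, "dy": 102, "dz": 5, "rx": 0, "ry": 0, "rz": 12.4}
    - {"claw": 0.6, "dx": -161.5, "dy": 102, "dz": 30, "rx": 0, "ry": 0, "rz": 12.4}
    - {"claw": 0.6, "dx": -161.5, "dy": 102, "dz": 52, "rx": 0, "ry": 0, "rz": 12.4}
    - {"claw": 0.6, "dx": -161.5, "dy": 102, "dz": 64, "rx": 0, "ry": 0, "rz": 12.4}
    - {"claw": 0.6, "dx": -161.5, "dy": 102, "dz": 70, "rx": 0, "ry": 0, "rz": 12.4}
    - {"claw": 0.6, "dx": -161.5, "dy": 102, "dz": 72, "rx": 0, "ry": 0, "rz": 12.4}
    - {"claw": 0.6, "dx": -161.5, "dy": 102, "dz": 72, "rx": 0, "ry": 0, "rz": 12.4}
    - {"claw": 0.85, "dx": -161.5, "dy": 102, "dz": 72, "rx": 0, "ry": 0, "rz": 12.4}
    - {"claw": 0.85, "dx": -161.5, "dy": 102, "dz": 72, "rx": 0, "ry": 0, "rz": 12.4}
    - {"claw": 0.85, "dx": -161.5, "dy": 102, "dz": 70, "rx": 0, "ry": 0, "rz": 12.4}
    - {"claw": 0.9, "dx": -161.5, "dy": 102, "dz": 40, "rx": 0, "ry": 0, "rz": 12.4}
    - {"claw": 0.9, "dx": -161.5, "dy": 102, "dz": 0, "rx": 0, "ry": 0, "rz": 12.4}
    - {"claw": 0.9, "dx": -161.5, "dy": 102, "dz": -50, "rx": 0, "ry": 0, "rz": 12.4}
    - {"claw": 0.9, "dx": -161.5, "dy": 102, "dz": -100, "rx": 0, "ry": 0, "rz": 12.4}
    - {"claw": 0.9, "dx": -161.5, "dy": 102, "dz": -150, "rx": 0, "ry": 0, "rz": 12.4}

```text
clock: 27.05
tcp_pos: [0.5774, 0.2748, 0.2303]
ee_rot: [0.429, 0.903, 0.0, 0.0]
contact_force: [0.6, -0.4, 0.0]
width: 0.901
```

Emit:
carry_out:
  commands:
    - {"claw": 1, "dx": 60, "dy": 0, "dz": -60, "rx": 0, "ry": 0, "rz": 0}
    - {"claw": 1, "dx": 100, "dy": 0, "dz": -110, "rx": 0, "ry": 0, "rz": 0}
    - {"claw": 1, "dx": 100, "dy": 0, "dz": -150, "rx": 0, "ry": 0, "rz": 0}
    - {"claw": 1, "dx": 100, "dy": 0, "dz": -150, "rx": 0, "ry": 0, "rz": 0}
    - {"claw": 1, "dx": 100, "dy": 0, "dz": -150, "rx": 0, "ry": 0, "rz": 0}
    - {"claw": 1, "dx": 100, "dy": 0, "dz": -150, "rx": 0, "ry": 0, "rz": 0}

```text
clock: 27.8
tcp_pos: [0.5144, 0.3518, 0.3764]
ee_rot: [0.43, 0.903, -0.001, -0.001]
contact_force: [-0.9, -0.7, -0.1]
width: 0.999
```

```bash
python3 - <<'E'
from h import *
im,d,P=cloud("wrist");z=P[...,2];save(im,"w8");t=arm.grab_frame("top")[0]
def n(x,y,r): return np.hypot(P[...,0]-x,P[...,1]-y)<r
rect(P,n(.578,.275,.1)&(z>.013)&(z<.022),"bar (577.8,274.8,39.2)")
rect(P,n(.578,.275,.1)&(z>.003)&(z<.012),"board")
rect(P,n(.6365,.1175,.06)&(z>.035)&(z<.055),"tin (636.5,117.8)")
rect(P,n(.479,.115,.05)&(z>.018)&(z<.035),"spool (479,114.5)")
rect(P,n(.475,.423,.05)&(z>.014)&(z<.027),"stamp foot (475.5,422.5, 24.5)")
rect(P,n(.475,.423,.05)&(z>.07)&(z<.095),"knob")
for x in("ballotin","chest"): print(x,[(r["score"],np.round(r["extent"])) for r in arm.search_frame("top",x)[:1]])
s=arm.state();print(s["clock"],s["tcp_pos"])
E
```

```text
bar (577.8,274.8,39.2) 2266 rect c [576.5 274.6] wh [ 59.5 130.6] ang 40.1 mean [575.  276.8] z 15.8
board 966 rect c [577.8 275.5] wh [ 77.9 147.6] ang 39.0 mean [572.3 287.2] z 5.3
tin (636.5,117.8) 865 rect c [634.6 118.3] wh [63.7 62.9] ang 62.4 mean [633.4 120.8] z 44.3
spool (479,114.5) 586 rect c [476.6 118.6] wh [54.7 50.1] ang 31.7 mean [476.3 118.1] z 24.9
stamp foot (475.5,422.5, 24.5) 52 rect c [481.5 409.3] wh [25.2  7.9] ang 15.3 mean [480.9 408.9] z 20.1
knob 354 rect c [475.2 424.9] wh [28.8 28.7] ang 39.6 mean [474.5 424.5] z 80.8
ballotin [(0.77, array([345., 188.,  31.,  29.]))]
chest [(0.9, array([251., 121.,  35.,  36.]))]
28.0 [0.51463275 0.35205234 0.37733073]
```

View pics/w8.png

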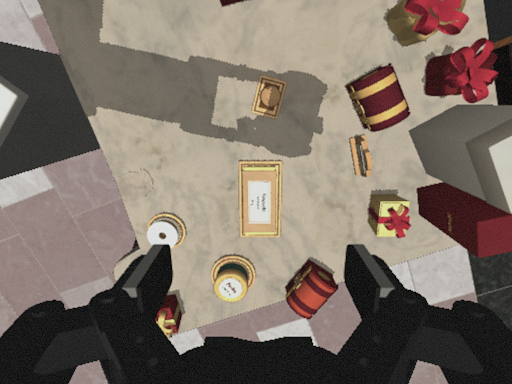

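The picture shows each thing on its board: bar (260,198), tin (232,275), spool (165,232), stamp (269,95). The carton and chest have not moved, within 2 px in the top view, so I'm handing in.

```bash
python3 -c "
from workcell import arm
print(arm.hand_in())"
```

```text
the job is handed in; nothing more can be done
None
```

I unstacked the stamp, spool, tin and bar in that order and set each upright on its own board, then handed the job in at about 28 s of the 112 s allowed. The hand-in reports no verdict.

| Thing | Offset from board centre | Angle off its board | When measured |
|---|---|---|---|
| Bar | about 1.5 mm | about 1° | final view |
| Tin | about 1.5–2 mm | n/a | just after placing and final view |
| Spool | about 1 mm | n/a | just after placing |
| Stamp | about 1 mm | under 1° | just after placing |

- **Heights:** the tops measured within about 2 mm of what they should be if each thing stands flat on its board.
- **Carton and chest:** their detections in the top camera stayed within about 2 px (about 5 mm) of where they started, and the gripper was well clear of everything at the end.
- **Readings that disagreed:** in the final far view the spool and stamp foot fits were a few millimetres or more off. The foot was mostly hidden behind the knob (only 52 points), and the spool was only partly caught in the fit. I relied on the close-up checks for those two.
- **Other notes:** one early move call was refused whole and moved nothing. The fingertips touched the counter lightly (about 6.5 N) while gripping the bar.

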